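# Put the pottery tools away in the sliding-cover case

## Robot

A 6-joint arm with a two-finger parallel gripper is mounted at the origin on the work surface. World frame = base frame: x ahead of the robot, y to its left, z up, the work surface at z = 0. Lengths are in m, angles in degrees, forces in N, time in s.
With the tool pointing down it reaches from about 0.275 to 1 m from the base axis. Payload 8.4 kg.
Tool frame: the origin (TCP) lies on the centre line of the jaws, within the pads' length; the fingertips stand 25 mm ahead of it and the grasp point (between the pads) lies 6 mm ahead of it; x points along the fingers, z is the direction in which the jaws open and shut, and the axes are right-handed (so a half turn about x gives the same grasp; the last joint's range is limited). The gripper opens to 85 mm and grips with 20 to 120 N. Pads are 22 mm wide; open, the fingers measure 114 mm over their backs; the gripper's body (76 mm by 85 mm) begins 54 mm behind the grasp point. The pads swing forward as they close: fully open they stand 13 mm farther back than shut.
Start: joints at [68.847, 20.225, 93.587, -0, 66.188, -0.138], TCP at [0.224, 0.583, 0.256] pointing down, gripper open.
Joint ranges: [-150.9, 150.9], [-52.94, 120.26], [3.33, 152.33], [-74.26, 254.26], [0, 154.13], [-172.89, 172.89]. Speed limits (degrees/s): [127.2, 127.2, 159.86, 180, 180, 180].

## Interface

Orientations are given as a 3x3 rotation matrix whose columns are the frame's x, y, z axes.
In Python, from station import * gives the robot as it stands.
- The arm moves only by the shell command python3 -m pendant 'ROWS' [FORCE]. ROWS is JSON, a list of rows, each a list of 3 entries, a list of its own where there are three numbers: the shift along the tool's x, y, z each as a share of 8 cm, from -1 to 1, then the turn about the tool's x as a share of 180 degrees, from -1 to 1, then the opening, from 0 (shut) to 1 (fully open). In form: [[[tx, ty, tz], turn, jaw], ...]. A call has 1 to 10 rows; each row is the pose to reach, as a shift and turn from the pose commanded when the call began, along the tool's axes at that moment, turning the shorter way round; what a row does not reach only later rows make up. A row lasts 1/8 s, in which the tool goes at most 62.5 mm and 10.7 degrees, less where a joint would pass 70% of its speed; a pose out of reach is approached as far as the arm can. A call with a number of a shift or a turn outside -1 to 1 is refused whole. A call with a gripper value outside its range is refused whole. The fingers move at their own pace and stop on an object; FORCE is the grip in N (left out, the last holds). Time passes only in rows, so rows that repeat a pose let the fingers close. It gives the time, the measured TCP pose, the force and the opening at its end, in the units of the state.
- sense(): the state, without advancing time (a new reading comes with each control period).
- read_camera(name): name is "scene" or "side" or "wrist"; returns (picture, depth): 384x512x3 uint8, blue, green, red; 384x512 float32, m along the optical axis (not along the pixel's ray), 0 where there is no reading.
- camera_params(name): a dict with "K" (3x3 intrinsics, pixels), "position" and "orientation" of the camera in the world. Camera axes: x right, y down, z forward; pixel columns grow to the right and rows downward; lengths in m; the calibration is good to about 2 mm. A picture is of the moment at which its call begins: read the wrist's pose just before it. camera_params takes no time and is no camera call; for the wrist camera it gives the pose at the moment of the call.
- job_done(): hands the job in, once; it reports no verdict.
The state is a dict: "time": time; "joint_pos": joint angles; "joint_vel": joint speeds; "tau": joint torques, N m; "eef_pos": TCP position; "eef_rot": TCP orientation; "wrist_force": force on the tool from outside, world axes, zero at the start; "wrist_torque": the same for the moment, N m; "opening": finger opening in m.
Only numpy, scipy, OpenCV 4.12 (cv2) and the standard library are available. Lean on these libraries where they do the work, as an engineer would, in place of code of your own. Each camera call takes 0.05 s, during which the arm holds its last target.

## Task

Slide the wooden tool case's cover back as far as it goes, put the orange-handled loop tool in the blue-lined bay and the pale wooden paddle in the bare wooden bay, each lying flat along its bay and set down rather than dropped, then slide the cover fully shut. Leave the other things on the table where they are, and let go of everything at the end.

Things in the scene. Friction and masses are not known exactly. Their poses are not given: they have to be found in the camera images.
- toolcase: Fixed brown wooden case, 240 mm long (y) x 162 wide (x) x 53 high, yaw within 0.2 rad; origin: centre of underside, z up. Floor top z = 6 mm, walls 6 mm. A low divider along y (5 mm thick, top z = 26) parts two bays 72 mm wide, 228 long: +x (far) lined blue, -x (near robot) bare wood. Dark 12 mm strips top both long sides. The cover slides out over the lower +y end; the -y end is closed.
- cover (a joint): Pale flat wooden cover (148 x 234 x 8 mm, top 48 mm above the table) sliding along the case's +y. Value in m: 0 fully shut, 0.200 fully back (stop); starts at 0 to 0.04. Friction about 1.5 N, damping 4 N s/m; it stays where left. Fully back, the bays are open from the case's y = -114 to +86 mm.
- cover_grip (a point): In the dark upright grip bar on the cover: bar 70 mm long along the case's x, 18 mm thick along the case's y, 34 mm tall (48 to 82 mm above the table). The point is on its middle, 75 mm above the table, at the case's x = 0, y = -40 mm + the cover's joint value.
- bay_blue (a point): On the floor of the blue-lined bay, a good spot for a tool's middle: on the bay's centre line (case x = +39 mm), case y = -15 mm, the middle of the opening when the cover is fully back.
- bay_bare (a point): The same for the bare wooden bay (case x = -39 mm, y = -15 mm).
- looptool: Loose double-ended loop tool lying flat on the table, 160 mm long along its x: orange handle 96 mm long, 20 wide, 20 high, with a brass ferrule and steel wire loop at either end (the larger, 34 mm wide, at +x). Origin: underside at the middle, z up; centre of mass at the middle. Hold the handle's middle, across its y. About 60 g.
- loop_end_a (a point): Tip of the larger loop: 78 mm along the loop tool's +x, 10 mm up.
- loop_end_b (a point): Tip of the smaller loop: 78 mm along the loop tool's -x, 10 mm up.
- paddle: Loose pale wooden paddle lying flat on the table, 160 mm long along its x: handle 20 mm wide, 18 high from x = -80 to +4 mm; blade 42 mm wide, 10 high from +4 to +80 mm. Origin: underside at mid length, z up; centre of mass within 6 mm of the middle. Hold the handle 14 mm from the middle towards -x, across its y. About 60 g.
- paddle_end_a (a point): End of the blade: 78 mm along the paddle's +x, 5 mm up.
- paddle_end_b (a point): End of the handle: 78 mm along the paddle's -x, 5 mm up.
- brush: Bystander: glaze brush, 200 mm long, lying on the table. Leave it.
- rib: Bystander: dark flat wooden rib, 150 x 50 x 8 mm, lying on the table. Leave it.
- mug: Bystander: blue mug, 80 mm across, 90 mm high. Leave it.
- vase: Bystander: terracotta vase, 100 mm across, 125 mm high. Leave it.
- bowl: Bystander: terracotta bowl, 100 mm across, 55 mm high. Leave it.
- glaze: Bystander: white glaze jar with black cap, 70 mm across, 100 mm high. Leave it.
Things that resemble listed ones, but are neither listed nor needed, are in the scene too. Several things have the shape of the paddle; the one meant has the colours described above.

How it is judged:
By the outcome, as a careful person would: the job done as asked, in the order asked, and still so for the second after the job is handed in, with the robot touching nothing.
It also fails if it takes over 64 s, if anything falls off the work surface, if the arm or the gripper's body presses on something with over 40 N, if the wrist force passes 120 N, or if a joint passes its speed limit or range.

## Working session

There is one attempt and no reset: what is moved stays moved. The work goes in short steps, Python scripts to look and compute and a shell command to move; the robot and the scene stay as the last step left them, time stands still between calls to the robot, and variables do not carry over. Pictures are saved under pics/ and viewed, and the job is handed in when it is done.

```bash
ls; mkdir -p pics
python3 - <<'E'
from station import *
import cv2,numpy as np
s=sense();print(s['time'],s['eef_pos'],s['eef_rot'],s['opening'])
for n in ['scene','side','wrist']:
    p=camera_params(n);print(n,np.round(p['K'],1).tolist(),np.round(p['position'],3),np.round(p['orientation'],3).tolist())
    im,d=read_camera(n);cv2.imwrite(f'pics/{n}0.png',im);np.save(f'pics/{n}0.npy',d);cv2.imwrite(f'pics/{n}0.bmp',im)
E
```

```text
pics
0.0 [0.22399045 0.58300893 0.25555325] [[-4.96829438e-04 -9.33482347e-01  3.58623006e-01]
 [-1.28333310e-03  3.58623350e-01  9.33481465e-01]
 [-9.99999053e-01  3.54829661e-06 -1.37614343e-03]] 0.0848925252764242
scene [[378.8, 0.0, 253.4], [0.0, 378.8, 190.6], [0.0, 0.0, 1.0]] [ 1.22  -0.016  0.81 ] [[-0.247, 0.694, -0.677], [0.969, 0.164, -0.185], [-0.018, -0.701, -0.713]]
side [[346.4, 0.0, 249.3], [0.0, 346.4, 195.1], [0.0, 0.0, 1.0]] [ 0.474 -0.808  0.824] [[0.997, -0.061, 0.049], [-0.078, -0.763, 0.642], [-0.002, -0.644, -0.765]]
wrist [[327.3, 0.0, 259.4], [0.0, 327.3, 193.0], [0.0, 0.0, 1.0]] [0.145 0.614 0.373] [[0.358, 0.883, 0.305], [0.934, -0.338, -0.118], [-0.001, 0.327, -0.945]]
```

View pics/scene0.png

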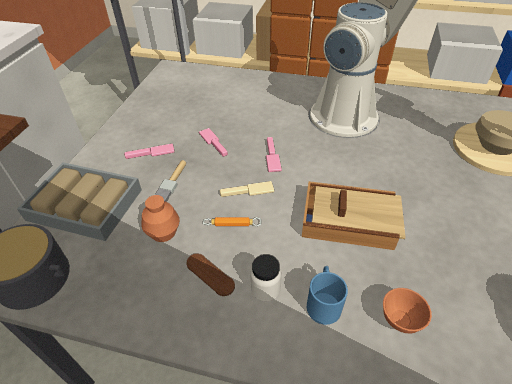

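View pics/side0.png

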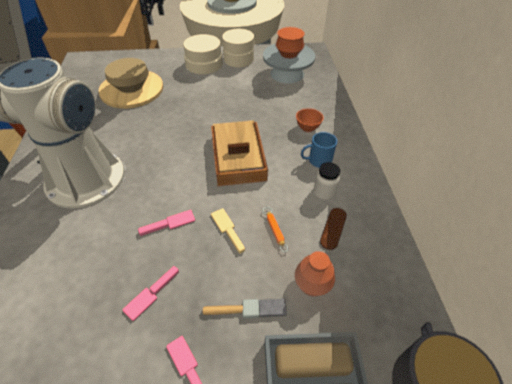

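View pics/wrist0.png

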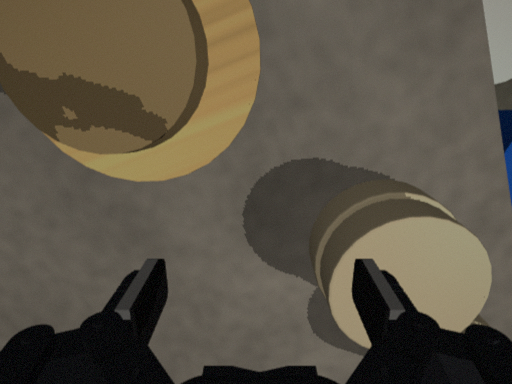

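The scene view shows the orange loop tool at (232,222), the pale paddle at (246,190), three pink paddles at (150,152), (213,142) and (273,155), and the case at (353,214). In the side view these are the loop tool at (275,229), the pale paddle at (228,231) and the case at (240,153). The pale paddle fits the description, since its look-alikes are pink. Next I'll confirm it in a crop and measure.

```bash
cat > h.py <<'E'
import numpy as np,cv2,json
from station import camera_params
P={n:camera_params(n) for n in ['scene','side']}
def ray(n,uv,p=None):
    p=p or P[n];K=np.array(p['K']);R=np.array(p['orientation'])
    uv=np.atleast_2d(np.float64(uv));d=np.c_[uv,np.ones(len(uv))]@np.linalg.inv(K).T@R.T
    return np.array(p['position']),d
def plane(n,uv,z,p=None):
    o,d=ray(n,uv,p);return o+d*((z-o[2])/d[:,2])[:,None]
def tri(*obs):  # obs (name,uv,[p]) -> point, max gap
    A=np.zeros((3,3));b=np.zeros(3);L=[]
    for ob in obs:
        o,d=ray(*ob);d=d[0]/np.linalg.norm(d[0]);M=np.eye(3)-np.outer(d,d);A+=M;b+=M@o;L.append((o,M))
    x=np.linalg.solve(A,b);return x,max(np.linalg.norm(M@(x-o)) for o,M in L)
def blob(im,lo,hi,roi=None):
    h=cv2.cvtColor(im,cv2.COLOR_BGR2HSV);m=cv2.inRange(h,np.array(lo),np.array(hi))
    if roi:
        k=np.zeros_like(m);x0,y0,x1,y1=roi;k[y0:y1,x0:x1]=255;m&=k
    n,l,s,c=cv2.connectedComponentsWithStats(m);i=1+np.argmax(s[1:,4]);return (l==i).astype(np.uint8),s[i],c[i]
E
python3 - <<'E'
from h import *
sc=cv2.imread('pics/scene0.bmp');si=cv2.imread('pics/side0.bmp')
a=cv2.resize(sc[135:250,195:295],None,fx=4,fy=4,interpolation=cv2.INTER_CUBIC)
b=cv2.resize(si[200:260,195:295],None,fx=4,fy=4,interpolation=cv2.INTER_CUBIC)
cv2.imwrite('pics/tools.png',cv2.hconcat([a[:460],cv2.copyMakeBorder(b,0,220,0,0,0)]))
a=cv2.resize(sc[175:255,295:410],None,fx=5,fy=5,interpolation=cv2.INTER_CUBIC)
cv2.imwrite('pics/case_sc.png',a)
b=cv2.resize(si[112:192,200:280],None,fx=7,fy=7,interpolation=cv2.INTER_CUBIC)
cv2.imwrite('pics/case_si.png',b)
h1=cv2.cvtColor(sc,cv2.COLOR_BGR2HSV);h2=cv2.cvtColor(si,cv2.COLOR_BGR2HSV)
print(h1[222,232],h1[188,260],h1[192,230],h1[215,375],h2[231,278],h2[215,221],h2[240,235],sc[150,100])
E
```

```text
[ 17 193 239] [ 23  70 238] [ 22  71 239] [ 19 105 195] [ 14 212 243] [ 25  94 243] [ 25 100 244] [157 170 175]
```

View pics/tools.png

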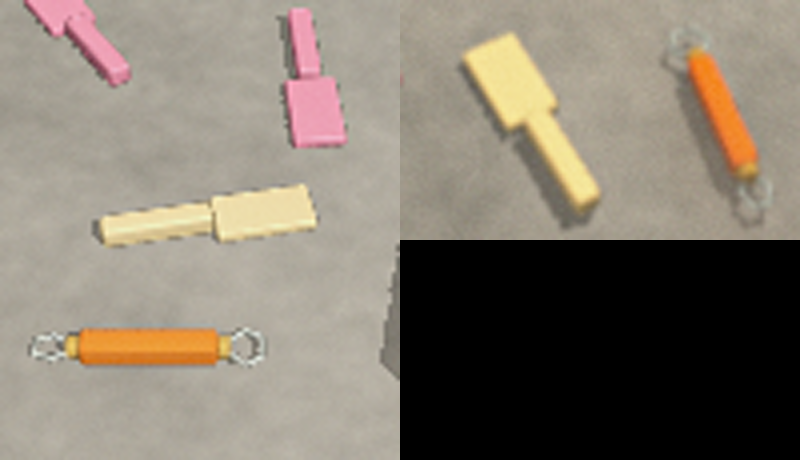

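View pics/case_sc.png

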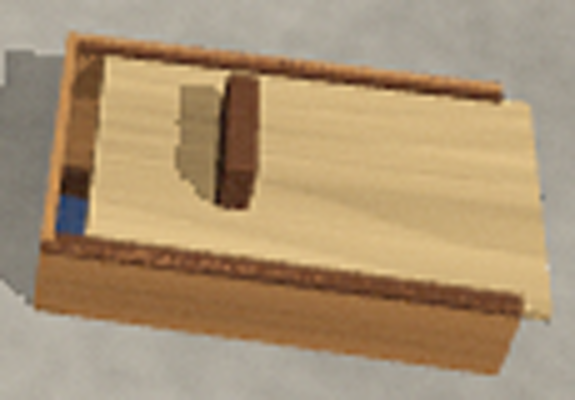

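View pics/case_si.png

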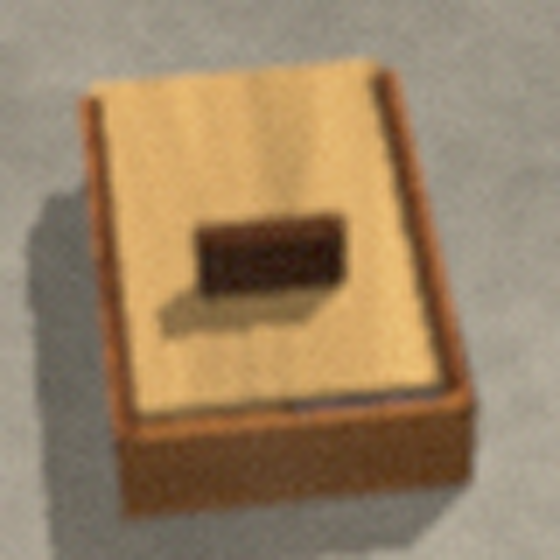

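Crops confirm both: the pale yellow-wood paddle is at scene (246,190) with its blade toward +y, and its look-alikes are all pink. The loop tool's larger loop is also toward +y. The case's closed end faces -y, and the cover is open by a small gap. Now I'll triangulate.

Run:
```python
from h import *
sc=cv2.imread('pics/scene0.bmp');si=cv2.imread('pics/side0.bmp')
S=lambda x,y:(x/5+295-.4,y/5+175-.4); D=lambda x,y:(x/7+200-.43,y/7+112-.43)
C={}
for k,a,b in [('c-x-y top',S(72,35),D(120,435)),('c+x-y top',S(42,243),D(472,405)),('c+x-y bot',S(36,310),D(470,482)),
  ('strip+x+y',S(522,302),D(398,72)),('coverpx+y',S(549,318),D(380,62)),
  ('grip-x top-y',S(232,73),D(197,232)),('grip+x top-y',S(222,172),D(345,220))]:
    x,g=tri(('scene',a),('side',b));C[k]=x;print(k,np.round(x*1000,1),round(g*1000,1))
e=C['c+x-y top']-C['c-x-y top'];print('width',np.hypot(*e[:2]),'yaw',np.degrees(np.arctan2(e[1],e[0])))
e=C['strip+x+y']-C['c+x-y top'];print('len',np.hypot(*e[:2]),'yaw',np.degrees(np.arctan2(-e[0],e[1])))
# tools
for nm,lo,hi,r1,r2,z in [('loop',(8,150,120),(22,255,255),(190,205,270,240),(255,205,300,260),.010),('pad',(18,45,180),(32,130,255),(210,175,285,205),(205,200,250,260),.009)]:
    out=[]
    for n,im,r in (('scene',sc,r1),('side',si,r2)):
        m,s,c=blob(im,lo,hi,r)
        ys,xs=np.nonzero(m);w=plane(n,np.c_[xs,ys],z)[:,:2]
        rect=cv2.minAreaRect((w*1000).astype(np.float32));
        u=np.linalg.svd(w-w.mean(0),full_matrices=False)[2][0];u*=np.sign(u[1])
        t=(w-w.mean(0))@u; 
        print(nm,n,s,'rect',np.round(rect[0],1),np.round(rect[1],1),round(rect[2],1),'mean',np.round(w.mean(0)*1000,1),'dir',round(np.degrees(np.arctan2(u[1],u[0])),1),'ends',np.round((w.mean(0)+u*t.min())*1000,0),np.round((w.mean(0)+u*t.max())*1000,0))
        out.append((n,c))
    x,g=tri(*out);print(nm,'tri',np.round(x*1000,1),round(g*1000,1))
T=lambda x,y:(x/4+195-.4,y/4+135-.4);U=lambda x,y:((x-400)/4+195-.4,y/4+200-.4)
for k,a,b in [('blade +,far(x+)',T(316,217),U(553,105)),('blade -x',T(304,187),U(515,34)),('blade end -x',T(213,196),U(462,55)),('handle end',T(104,217),U(0,0)),('loopA tip',T(264,347),U(686,30)),('loopB tip',T(32,346),U(752,218)) ]:
    x,g=tri(('scene',a),('side',b));print(k,np.round(x*1000,1),round(g*1000,1))
```

```text
c-x-y top [429.8 -67.3  52.3] 0.8
c+x-y top [585.6 -60.   51.2] 1.2
c+x-y bot [587.3 -58.5  -1.8] 0.6
strip+x+y [572.9 176.1  54.2] 3.5
coverpx+y [567.4 194.   43.6] 0.2
grip-x top-y [470.   23.6  84.4] 1.4
grip+x top-y [538.8  26.4  82.4] 3.3
width 0.1560246883016021 yaw 2.6995560343265685
len 0.23638651145413478 yaw 3.0959661121461663
loop scene [214 217  36   9 298] rect [ 587.6 -253.8] [28.6 97.2] 13.5 mean [ 588.8 -253.7] dir 102.6 ends [ 599. -301.] [ 578. -206.]
loop side [267 213  17  31 220] rect [ 589.2 -251.9] [ 21. 109.] 13.6 mean [ 589.3 -252.8] dir 103.3 ends [ 602. -305.] [ 577. -199.]
loop tri [ 589.3 -253.6   10.5] 0.1
pad scene [220 181  54  16 494] rect [ 460.  -244.6] [ 48.  158.2] 24.9 mean [ 455.4 -238.5] dir 112.7 ends [ 489. -319.] [ 428. -172.]
pad side [210 208  35  43 518] rect [ 457.2 -245.1] [ 44.3 157.6] 25.0 mean [ 453.  -235.3] dir 116.0 ends [ 492. -316.] [ 423. -174.]
pad tri [ 454.4 -237.8    9.4] 1.4
blade +,far(x+) [ 450.9 -189.6  -12.7] 32.0
blade -x [ 441.5 -181.6   33.1] 7.1
blade end -x [ 426.7 -229.5   32.6] 27.0
handle end [ 281.2 -296.5   63.6] 185.4
loopA tip [ 571.6 -176.    10.3] 1.1
loopB tip [ 600.2 -334.4    1.4] 0.2
```

```bash
python3 -m pendant '[[[0,-0.48,-0.43],0,1],[[0,-0.95,-0.86],0,1]]' 30; python3 -m pendant '[[[0,-0.48,-0.43],0,1],[[0,-0.95,-0.86],0,1]]'
```

```text
time: 0.4
eef_pos: [0.2705, 0.4909, 0.2558]
eef_rot: [[-0.0, -0.934, 0.357], [-0.001, 0.357, 0.934], [-1.0, -0.0, -0.001]]
wrist_force: [0.3, 0.4, -0.1]
opening: 0.085
time: 0.65
eef_pos: [0.3171, 0.3989, 0.2561]
eef_rot: [[-0.0, -0.934, 0.358], [-0.0, 0.358, 0.934], [-1.0, -0.0, -0.0]]
wrist_force: [0.6, -0.4, 0.8]
opening: 0.0858
```

```bash
for i in 1; do python3 -m pendant '[[[0,-0.48,-0.43],0,1],[[0,-0.95,-0.86],0,1]]'; python3 -m pendant '[[[0,-0.48,-0.43],0,1],[[0,-0.95,-0.86],0,1]]'; python3 -m pendant '[[[0,-0.48,-0.43],0,1],[[0,-0.95,-0.86],0,1]]'; python3 -m pendant '[[[0,-0.48,-0.43],-0.05,1],[[0,-0.95,-0.86],-0.1,1],[[0,-0.95,-0.86],-0.133,1],[[0,-0.95,-0.86],-0.133,1]]'; done | grep -E "time|eef"
cat > w.py <<'E'
import sys
from h import *
from station import *
n=sys.argv[1];s=sense();p=camera_params('wrist');im,d=read_camera('wrist')
cv2.imwrite(f'pics/{n}.png',im);np.savez(f'pics/{n}.npz',K=p['K'],position=p['position'],orientation=p['orientation'])
print(s['time'],s['eef_pos'],p['position'])
E
python3 w.py w1
```

```text
time: 0.9
eef_pos: [0.3634, 0.3074, 0.2562]
eef_rot: [[0.0, -0.934, 0.358], [-0.0, 0.358, 0.934], [-1.0, -0.0, 0.0]]
time: 1.15
eef_pos: [0.4097, 0.2159, 0.2563]
eef_rot: [[0.0, -0.934, 0.358], [0.0, 0.358, 0.934], [-1.0, -0.0, 0.0]]
time: 1.4
eef_pos: [0.456, 0.1244, 0.2563]
eef_rot: [[0.0, -0.933, 0.359], [0.0, 0.359, 0.933], [-1.0, -0.0, 0.0]]
time: 1.9
eef_pos: [0.5017, 0.034, 0.256]
eef_rot: [[-0.001, -0.999, -0.049], [0.0, -0.049, 0.999], [-1.0, 0.001, 0.0]]
1.9 [0.50165259 0.03400212 0.25600804] [0.41689366 0.02985443 0.37340702]
```

View pics/w1.png

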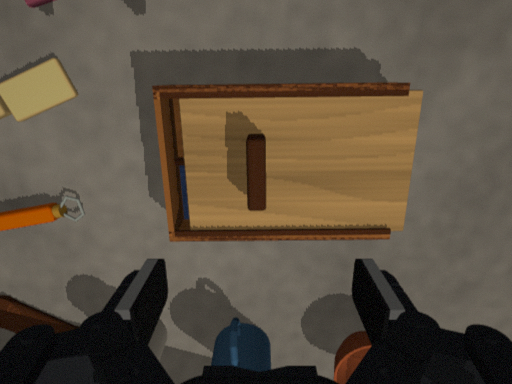

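The wrist view shows the case clearly: outer top corners at (154,88), (171,240), (409,85) and (389,239), and the grip bar spanning cols 247–266, rows 134–211.

Run:
```python
from h import *
p=dict(np.load('pics/w1.npz'))
c=plane('w',[(153,86),(170,241),(410,84),(389,240)],.053,p)
print(np.round(c*1000,1)); print(np.linalg.norm(c[1]-c[0]),np.linalg.norm(c[3]-c[2]),np.linalg.norm(c[2]-c[0]),np.linalg.norm(c[3]-c[1]))
for a,b,o in((0,1,0),(2,3,0),(0,2,90),(1,3,90)):
    e=c[b]-c[a];print('yaw',np.degrees(np.arctan2(e[1],e[0]))-o)
im=cv2.imread('pics/w1.png');g=cv2.cvtColor(im,cv2.COLOR_BGR2GRAY)
m=(g[100:225,220:300]<70).astype(np.uint8);n,l,s,cc=cv2.connectedComponentsWithStats(m);i=1+np.argmax(s[1:,4]);print(s[i],cc[i])
x,y=s[i][:2]+[220,100];w,h=s[i][2:4]
gp=plane('w',[(x-.5,y-.5),(x+w-.5,y-.5),(x-.5,y+h-.5),(x+w-.5,y+h-.5)],.082,p);print(np.round(gp*1000,1))
# grip height: triangulate ends with scene
a,ga=tri(('scene',(232/5+294.6,73/5+174.6)),('w',(x+2,y),p));print('grip -x -y top',np.round(a*1000,1),ga)
for k,uvw,uvs in (('c-x-y',(154,87),(309,181.6)),('c+x-y',(170.5,240),(303,223.2))):
    a,ga=tri(('scene',uvs),('w',uvw,p));print(k,np.round(a*1000,1),ga)
```

```text
[[427.2 -68.5  53. ]
 [587.7 -59.   53. ]
 [413.5 170.   53. ]
 [574.6 179.4  53. ]]
0.16072309350444267 0.161343853786862 0.2388964718851977 0.23877901766208054
yaw 3.3923074203749706
yaw 3.3499084919189044
yaw 3.2877422520792408
yaw 3.138747257049957
[   5   33   41   78 1593] [34.46892655 68.8782172 ]
[[462.4   1.4  82. ]
 [460.6  37.6  82. ]
 [536.9   2.5  82. ]
 [534.9  41.8  82. ]]
grip -x -y top [464.3  13.3  79. ] 0.00995919505395482
c-x-y [428.2 -67.4  52. ] 0.0005238666285189586
c+x-y [586.2 -58.8  53.3] 0.0004136291478471533
```

```bash
python3 -m pendant '[[[0.5,0,-0.03],-0.003,1],[[1,0,-0.03],-0.003,1]]' 30 |head -2;  python3 -m pendant '[[[0.6,0,0],0,0.6],[[1,0,0],0,0.6]]'|head -2; python3 -m pendant '[[[0.19,0,0],0,0.5],[[0.19,0,0],0,0],[[0.19,0,0],0,0],[[0.19,0,0],0,0],[[0.19,0,0],0,0]]'
```

```text
time: 2.2
eef_pos: [0.502, 0.0328, 0.1759]
time: 2.45
eef_pos: [0.5008, 0.033, 0.0945]
time: 3.08
eef_pos: [0.5021, 0.0323, 0.0817]
eef_rot: [[0.001, -0.998, -0.06], [0.0, -0.06, 0.998], [-1.0, -0.001, 0.0]]
wrist_force: [0.2, 1.9, -3.3]
opening: 0.0175
```

```bash
python3 -m pendant '[[[0,0,0.3],0,0],[[0,0,0.65],0,0],[[0,0,1],0,0]]' |grep -E "pos|force";  python3 -m pendant '[[[0,0,0.35],0,0],[[0,0,0.7],0,0],[[0,0,1],0,0]]'|grep -E "pos|force"; python3 -m pendant '[[[0,0,0.15],0,0],[[0,0,0.27],0,0],[[0,0,0.31],0,0],[[0,0,0.33],0,0]]'
```

```text
eef_pos: [0.4973, 0.1123, 0.0817]
wrist_force: [2.0, -2.0, -5.3]
eef_pos: [0.4925, 0.1926, 0.0817]
wrist_force: [2.8, -2.4, -4.0]
time: 4.32
eef_pos: [0.4911, 0.2148, 0.0817]
eef_rot: [[0.0, -0.998, -0.062], [-0.005, -0.062, 0.998], [-1.0, 0.0, -0.005]]
wrist_force: [4.0, -31.3, 11.5]
opening: 0.0176
```

```bash
python3 -m pendant '[[[0,0,-0.04],0,0],[[0,0,-0.04],0,0.6],[[0,0,-0.04],0,0.6],[[-0.4,0,-0.04],0,0.6],[[-1,0,-0.04],0,0.8]]' |grep -E "pos|force|open"; python3 -m pendant '[[[-0.5,-0.2,-0.5],0,1],[[-1,-0.3,-1],0,1]]' |grep -E "pos"; python3 -m pendant '[[[-0.1,-0.1,-0.6],0,1],[[-0.1,-0.2,-1],0,1]]' |grep -E "pos";python3 -m pendant '[[[0,-0.1,-0.6],0,1],[[0,-0.2,-1],0,1]]' |grep -E "pos";python3 -m pendant '[[[0,-0.1,-0.6],0,1],[[0,-0.2,-1],0,1]]' |grep -E "pos";python3 -m pendant '[[[0,-0.1,-0.6],0,1],[[0,-0.2,-1],0,1]]' |grep -E "pos";python3 -m pendant '[[[0,-0.1,-0.5],0,1],[[0,-0.15,-0.8],0,1],[[0,-0.15,-0.8],0,1]]' |grep -E "pos"; python3 w.py w2
```

```text
eef_pos: [0.4899, 0.2149, 0.1608]
wrist_force: [0.9, -0.1, 0.8]
opening: 0.0674
eef_pos: [0.5203, 0.1364, 0.2427]
eef_pos: [0.5413, 0.0563, 0.2505]
eef_pos: [0.5616, -0.0227, 0.2492]
eef_pos: [0.5824, -0.1017, 0.2491]
eef_pos: [0.6033, -0.1806, 0.249]
eef_pos: [0.6188, -0.2431, 0.2487]
6.575 [ 0.61876738 -0.24306121  0.24869051] [ 0.5339985  -0.24808875  0.3660792 ]
```

View pics/w2.png

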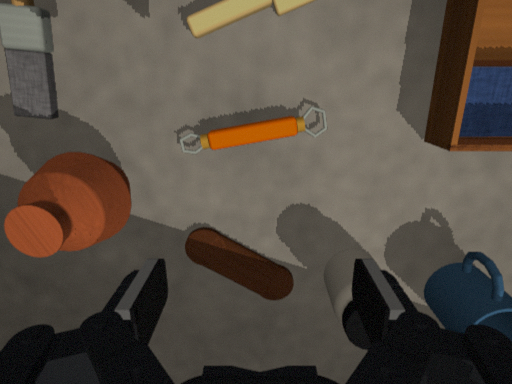

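The wrist view shows the loop tool's orange handle centred at about (253,133), with loop tips at (181,142) and (327,122). The rib is below it, and the vase and mug are well to the sides.

Run:
```python
from h import *
p=dict(np.load('pics/w2.npz'));im=cv2.imread('pics/w2.png')
m,s,c=blob(im,(5,200,90),(18,255,255),(150,80,350,170));print(s,c)
ys,xs=np.nonzero(m)
w=plane('w',np.c_[xs,ys],.012,p)[:,:2]
r=cv2.minAreaRect((w*1000).astype(np.float32));print(r)
sc=cv2.imread('pics/scene0.bmp');m1,s1,c1=blob(sc,(8,150,120),(22,255,255),(190,205,270,240))
x,g=tri(('scene',c1),('w',c,p));print('tri',np.round(x*1000,1),g)
t=plane('w',[(181,142),(327,122)],.010,p)*1000;print(t,t.mean(0),np.linalg.norm(t[1]-t[0]));e=t[1]-t[0];print(np.degrees(np.arctan2(e[1],e[0])))
```

```text
[ 207  117   91   32 1687] [252.28749259 132.43627742]
((588.2156982421875, -252.66136169433594), (20.441795349121094, 97.5093765258789), 13.568229675292969)
tri [ 588.5 -253.     9.9] 0.0007575088964787262
[[ 603.28931716 -329.41476775   10.        ]
 [ 572.38672762 -172.9780178    10.        ]] [ 587.83802239 -251.19639277   10.        ] 159.45979674148185
101.17436809667099
```

```bash
python3 -m pendant '[[[0.2,0.1,-0.03],0.056,0.7],[[0.4,0.2,-0.06],0.112,0.7],[[0.6,0.3,-0.09],0.168,0.7],[[0.8,0.388,-0.096],0.224,0.7],[[1,0.388,-0.096],0.28,0.7],[[1,0.388,-0.096],0.336,0.7],[[1,0.388,-0.096],0.392,0.7],[[1,0.388,-0.096],0.447,0.7],[[1,0.388,-0.096],0.447,0.7]]'; python3 w.py w3
```

```text
time: 7.75
eef_pos: [0.5881, -0.2502, 0.1692]
eef_rot: [[-0.0, -0.227, 0.974], [0.0, 0.974, 0.227], [-1.0, 0.0, -0.0]]
wrist_force: [-0.1, -0.7, 0.5]
opening: 0.0599
7.75 [ 0.5880728  -0.25021335  0.16922839] [ 0.56863463 -0.16772451  0.28662217]
```

View pics/w3.png

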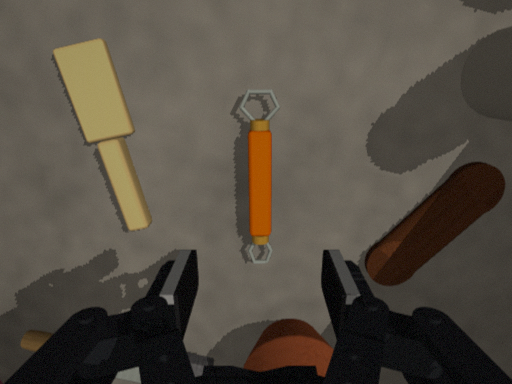

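The loop tool stands upright in the image between the jaws, with its handle at cols 248–272 and rows 130–238. The pale paddle is at (103,135).

Run:
```python
from h import *
p=dict(np.load('pics/w3.npz'));im=cv2.imread('pics/w3.png');q=dict(np.load('pics/w2.npz'))
m,s,c=blob(im,(5,200,90),(18,255,255),(220,110,300,260))
ys,xs=np.nonzero(m);w=plane('w',np.c_[xs,ys],.012,p)[:,:2];r=cv2.minAreaRect((w*1000).astype(np.float32));print(s,c,r)
print('tri w2-w3',tri(('w',(252.3,132.4),q),('w',c,p)))
m,s,c=blob(im,(18,60,90),(32,200,255),(20,20,170,250));print(s,c)
ys,xs=np.nonzero(m);w=plane('w',np.c_[xs,ys],.012,p)[:,:2];r=cv2.minAreaRect((w*1000).astype(np.float32));print(r)
sc=cv2.imread('pics/scene0.bmp');m1,s1,c1=blob(sc,(18,45,180),(32,130,255),(210,175,285,205));print('pad tri',tri(('scene',c1),('w',c,p)))
# handle only & blade only
for nm,sel,z in(('handle',ys>148,.018),('blade',ys<132,.010)):
    w=plane('w',np.c_[xs[sel],ys[sel]],z,p)[:,:2]*1000;print(nm,cv2.minAreaRect(w.astype(np.float32)))
```

```text
[ 248  130   23  107 2336] [259.42123288 182.16010274] ((588.3551635742188, -253.97425842285156), (19.232576370239258, 97.95133972167969), 13.802183151245117)
tri w2-w3 (array([ 0.58847738, -0.2522104 ,  0.00664522]), np.float64(0.00026682386302602853))
[  52   38  100  194 7900] [104.33544304 120.33063291]
((460.2149963378906, -245.9386749267578), (43.69955825805664, 160.57791137695312), 24.9128360748291)
pad tri (array([ 0.44543215, -0.23621383, -0.00183648]), np.float64(0.0053044010901154084))
handle ((477.621826171875, -281.21832275390625), (24.8521671295166, 77.27682495117188), 25.00830078125)
blade ((440.8764953613281, -206.57156372070312), (44.017822265625, 73.67914581298828), 24.912841796875)
```

```bash
python3 -m pendant '[[[0.6,-0.04,0],0,0.6],[[1,-0.04,0],0,0.6]]' 30|grep pos; python3 -m pendant '[[[0.4,0,0],0,0.6],[[0.7,0,0],0,0.6],[[0.75,0,0],0,0.5],[[0.75,0,0],0,0],[[0.75,0,0],0,0],[[0.75,0,0],0,0],[[0.75,0,0],0,0]]'
```

```text
eef_pos: [0.5885, -0.254, 0.0879]
time: 8.93
eef_pos: [0.5895, -0.255, 0.0301]
eef_rot: [[0.001, -0.225, 0.974], [-0.001, 0.974, 0.225], [-1.0, -0.001, 0.001]]
wrist_force: [-1.6, 1.1, 6.1]
opening: 0.0195
```

```bash
python3 -m pendant '[[[-0.4,0,0],0,0],[[-1,0,0],0,0]]'|grep -E "pos|open"; python3 -m pendant '[[[-0.3,0.4,0],0,0],[[-0.35,0.94,0.06],0,0]]' |grep pos;python3 -m pendant '[[[0,0.5,0],0,0],[[0,0.94,0.06],0,0]]' |grep pos;python3 -m pendant '[[[0,0.5,0],0,0],[[0,0.94,0.06],0,0]]' |grep pos;python3 -m pendant '[[[0,0.5,0],0.03,0],[[0,0.94,0.06],0.054,0],[[0,0.94,0.06],0.054,0],[[0,0.94,0.06],0.054,0]]'; python3 w.py w4
```

```text
eef_pos: [0.5877, -0.2543, 0.1086]
opening: 0.0191
eef_pos: [0.5776, -0.1808, 0.1395]
eef_pos: [0.5637, -0.1048, 0.1374]
eef_pos: [0.5514, -0.0305, 0.1372]
time: 10.42
eef_pos: [0.54, 0.0424, 0.1372]
eef_rot: [[0.0, -0.059, 0.998], [-0.0, 0.998, 0.059], [-1.0, -0.0, 0.0]]
wrist_force: [1.0, 0.0, -1.6]
opening: 0.0195
10.425 [0.53997652 0.04237618 0.13720057] [0.53475568 0.12699272 0.25452687]
```

View pics/w4.png

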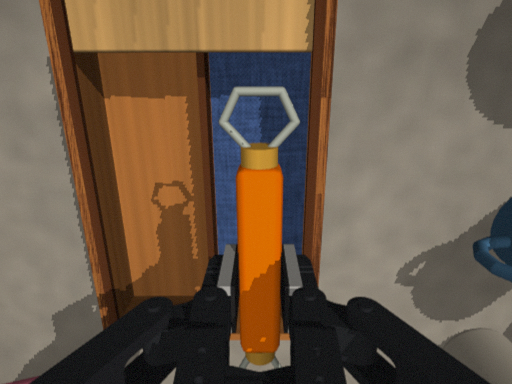

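The held tool is centred over the blue bay, cols 210–312 with the tool axis at col 260. The cover edge is at row 50, clear of the loop tip at row 88.

Run:
```python
from h import *
from station import *
p=dict(np.load('pics/w4.npz'));im=cv2.imread('pics/w4.png')
h=cv2.cvtColor(im,cv2.COLOR_BGR2HSV);m=cv2.inRange(h,(100,80,30),(130,255,255))
for r in (60,75,90,140):
    x=np.nonzero(m[r])[0];x=x[(x>190)&(x<330)];w=plane('w',[(x.min()-.5,r),(x.max()+.5,r)],.006,p)*1000
    c=(w[:,:2]-[500.75,55.5]);R=np.array([[.9983,.0576],[-.0576,.9983]]);print(r,x.min(),x.max(),np.round(c@R.T,1))
im,d=read_camera('wrist');P=p
for u,v in [(235,70),(285,70),(150,120),(140,200),(350,300)]:
    o,dd=ray('w',(u,v),p);z=d[v,u];print(u,v,np.round((o+dd[0]*z)*1000,1))
```

```text
60 209 309 [[ 2.  82.2]
 [73.2 82.4]]
75 210 309 [[ 2.3 72.3]
 [73.7 72.4]]
90 211 308 [[ 2.5 62.1]
 [73.5 62.2]]
140 213 305 [[ 2.3 25.7]
 [73.1 25.9]]
235 70 [517.  132.2   7.9]
285 70 [552.2 134.3   8. ]
150 120 [454.8  93.5   5.9]
140 200 [443.6  29.1   6.1]
350 300 [570.4  56.6 159.3]
```

```bash
python3 -m pendant '[[[0.3,0,0],0,0],[[0.7,0,0],0,0],[[0.95,0,0],0,0],[[0.95,0,0],0,0]]'; python3 w.py w5
```

```text
time: 11.02
eef_pos: [0.5389, 0.0417, 0.0598]
eef_rot: [[-0.003, -0.056, 0.998], [-0.0, 0.998, 0.056], [-1.0, -0.0, -0.003]]
wrist_force: [-0.1, 0.2, -1.6]
opening: 0.0193
11.025 [0.53888887 0.04165783 0.05979584] [0.53426372 0.12631703 0.1771293 ]
```

```bash
python3 -m pendant '[[[0.1,0,0],0,0],[[0.18,0,0],0,0],[[0.24,0,0],0,0],[[0.24,0,0],0,0]]'|grep -E "pos|force"; python3 -m pendant '[[[0.015,0,0],0,0],[[0.03,0,0],0,0],[[0.03,0,0],0,0]]'|grep -E "pos|force"
```

```text
eef_pos: [0.5397, 0.0427, 0.0416]
wrist_force: [-0.7, -0.0, -1.1]
eef_pos: [0.5399, 0.0427, 0.0395]
wrist_force: [0.4, -0.7, -0.6]
```

```bash
python3 -m pendant '[[[0.012,0,0],0,0],[[0.024,0,0],0,0],[[0.024,0,0],0,0]]'|grep -E "pos|force"; python3 w.py w6
```

```text
eef_pos: [0.5398, 0.0427, 0.0375]
wrist_force: [0.8, -0.5, -0.7]
12.325 [0.53984904 0.04266537 0.03749057] [0.53479822 0.12725679 0.15482972]
```

View pics/w6.png

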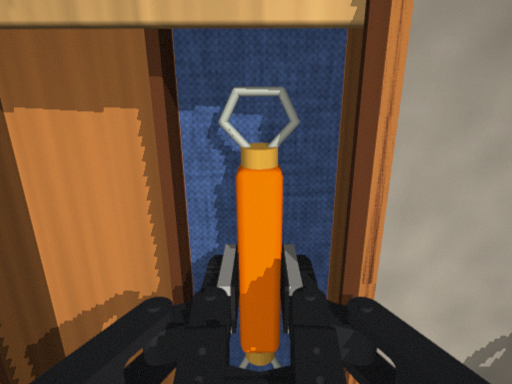

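```bash
python3 -m pendant '[[[0.008,0,0],0,0],[[0.016,0,0],0,0],[[0.016,0,0],0,0]]'|grep -E "pos|force"; python3 -m pendant '[[[0.008,0,0],0,0],[[0.016,0,0],0,0],[[0.016,0,0],0,0]]'|grep -E "pos|force"
```

```text
eef_pos: [0.5401, 0.0427, 0.0366]
wrist_force: [-0.4, -0.4, 3.4]
eef_pos: [0.5403, 0.0427, 0.0361]
wrist_force: [-5.8, -0.5, 16.1]
```

The floor was touched at TCP z ≈ 36.5 mm. I'll ease off, release narrowly and lift.

```bash
python3 -m pendant '[[[-0.014,0,0],0,0],[[-0.014,0,0],0,0.38],[[-0.014,0,0],0,0.38],[[-0.014,0,0],0,0.38]]'|grep -E "pos|force|open"; python3 -m pendant '[[[-0.3,0,0],0,0.38],[[-1,0,0],0,0.38]]'|grep -E "pos"; python3 -m pendant '[[[-0.6,0,0],0,1],[[-1,0,0],0,1],[[-1,0,0],0,1]]'|grep -E "pos"; python3 w.py w7
```

```text
eef_pos: [0.5345, 0.0423, 0.0359]
wrist_force: [-21.4, -1.1, 23.5]
opening: 0.0324
eef_pos: [0.5381, 0.0425, 0.1149]
eef_pos: [0.5415, 0.0428, 0.1987]
14.25 [0.54148086 0.04278033 0.19865481] [0.53583981 0.12734121 0.31602281]
```

View pics/w7.png

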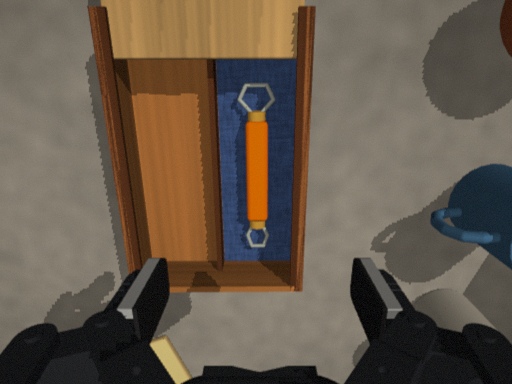

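Loop tool lies flat along the blue bay: handle at cols 246–269, loops at (256,97) and (257,237). Opening the jaws brushed the far wall with about 21 N, so I'll open them less next time. On to the paddle.

```bash
python3 -m pendant '[[[0,-0.5,-0.15],0,1],[[0,-0.925,-0.29],0,1]]' |grep pos;python3 -m pendant '[[[0,-0.5,-0.15],0,1],[[0,-0.925,-0.29],0,1]]' |grep pos;python3 -m pendant '[[[0,-0.5,-0.15],0,1],[[0,-0.925,-0.29],0,1]]' |grep pos;python3 -m pendant '[[[0,-0.5,-0.15],-0.05,0.7],[[0,-0.925,-0.29],-0.1,0.7],[[0,-0.925,-0.29],-0.12,0.7],[[0,-0.925,-0.29],-0.12,0.7]]'; python3 w.py w8
```

```text
eef_pos: [0.5197, -0.0332, 0.1944]
eef_pos: [0.5007, -0.1088, 0.1944]
eef_pos: [0.4818, -0.184, 0.1944]
time: 15.55
eef_pos: [0.4633, -0.2581, 0.1945]
eef_rot: [[-0.002, -0.419, 0.908], [0.001, 0.908, 0.419], [-1.0, 0.002, -0.002]]
wrist_force: [-0.5, 0.2, 0.3]
opening: 0.06
15.55 [ 0.46326476 -0.25810157  0.19451493] [ 0.42779568 -0.18133902  0.31205014]
```

View pics/w8.png

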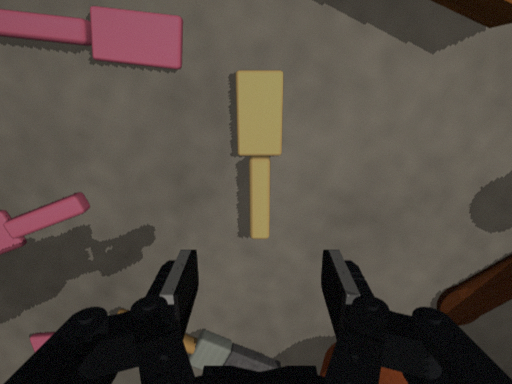

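Pale paddle between the jaws: blade at cols 236–283, rows 70–155, and handle at cols 250–270, rows 157–238. The pink ones are to the left.

Run:
```python
from h import *
p=dict(np.load('pics/w8.npz'));im=cv2.imread('pics/w8.png');q=dict(np.load('pics/w3.npz'));i3=cv2.imread('pics/w3.png')
m,s,c=blob(im,(18,60,90),(32,200,255),(220,50,300,250));print(s,c)
ys,xs=np.nonzero(m)
w=plane('w',np.c_[xs,ys],.012,p)[:,:2];print(cv2.minAreaRect((w*1000).astype(np.float32)))
for nm,sel,z in(('handle',ys>165,.018),('blade',ys<150,.010)):
    w=plane('w',np.c_[xs[sel],ys[sel]],z,p)[:,:2]*1000;print(nm,cv2.minAreaRect(w.astype(np.float32)))
def hand(i,roi):
    m,s,c=blob(i,(18,60,90),(32,200,255),roi);ys,xs=np.nonzero(m);return m,c
m3,c3=hand(i3,(20,20,170,250));print('tri centroid',tri(('w',c,p),('w',c3,q)))
print('handle end mid',tri(('w',(260,237.5),p),('w',(139,227),q)),'blade end',tri(('w',(236.5,71),p),('w',(54,48),q)))
R=np.array([[.419,-.908],[.908,.419]])
```

```text
[ 236   70   48  170 5656] [259.47666195 137.09052334]
((457.6392517089844, -247.02357482910156), (41.429786682128906, 161.22927856445312), 24.933351516723633)
handle ((474.66949462890625, -283.3021240234375), (19.686904907226562, 75.02085876464844), 25.234275817871094)
blade ((438.180419921875, -205.17666625976562), (41.70594024658203, 69.04224395751953), 24.93332290649414)
tri centroid (array([ 0.44847695, -0.22805924,  0.00594588]), np.float64(0.0010490321845322036))
handle end mid (array([ 0.49057216, -0.31669823,  0.01495536]), np.float64(0.00033639173632269266)) blade end (array([ 0.40565614, -0.18235174,  0.00588331]), np.float64(0.0006294145351862578))
```

```bash
python3 -m pendant '[[[0.6,-0.015,0],0,0.6],[[1,-0.015,0],0,0.6]]' 30|grep pos; python3 -m pendant '[[[0.5,0,0],0,0.6],[[0.85,0,0],0,0.6],[[1,0,0],0,0.5]]'|grep pos; python3 -m pendant '[[[0.045,0,0],0,0.4],[[0.045,0,0],0,0],[[0.045,0,0],0,0],[[0.045,0,0],0,0],[[0.045,0,0],0,0]]'
```

```text
eef_pos: [0.4642, -0.2583, 0.1142]
eef_pos: [0.4638, -0.2581, 0.0342]
time: 16.85
eef_pos: [0.465, -0.2594, 0.0331]
eef_rot: [[0.001, -0.421, 0.907], [-0.0, 0.907, 0.421], [-1.0, -0.001, 0.0]]
wrist_force: [-0.9, 0.9, 3.0]
opening: 0.0191
```

```bash
python3 -m pendant '[[[-0.4,0,0],0,0],[[-1,0,0],0,0]]'|grep -E "pos|open"; python3 -m pendant '[[[-0.3,0.4,0.18],0,0],[[-0.3,0.806,0.369],0,0]]' |grep pos;python3 -m pendant '[[[0,0.4,0.18],0,0],[[0,0.806,0.369],0,0]]' |grep pos;python3 -m pendant '[[[0,0.4,0.18],0,0],[[0,0.806,0.369],0,0]]' |grep pos;python3 -m pendant '[[[0,0.4,0.18],0.05,0],[[0,0.806,0.369],0.1,0],[[0,0.806,0.369],0.12,0],[[0,0.806,0.369],0.12,0]]'; python3 w.py w9
```

```text
eef_pos: [0.4637, -0.2587, 0.1124]
opening: 0.0193
eef_pos: [0.4656, -0.1884, 0.1388]
eef_pos: [0.4639, -0.1164, 0.1368]
eef_pos: [0.4635, -0.0455, 0.1367]
time: 18.35
eef_pos: [0.4632, 0.0248, 0.1366]
eef_rot: [[0.0, -0.059, 0.998], [-0.0, 0.998, 0.059], [-1.0, -0.0, 0.0]]
wrist_force: [-0.4, -0.6, -0.4]
opening: 0.0191
18.35 [0.46321917 0.02475867 0.13661699] [0.45802727 0.10934811 0.25396404]
```

View pics/w9.png

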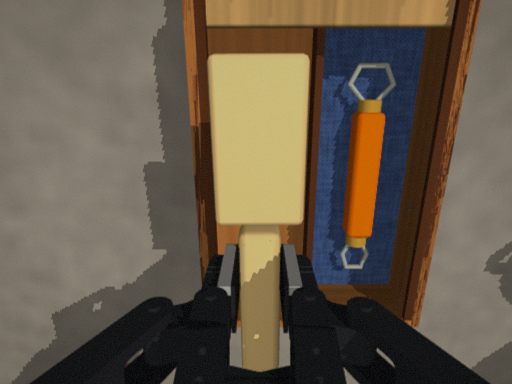

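Paddle is centred over the bare bay: blade at cols 208–308 and rows 53–224, inside walls at about 200 and 315, and clear of the cover edge at row 26. The loop tool is still in place.

```bash
python3 -m pendant '[[[0.4,0,0],0,0],[[0.8,0,0],0,0],[[1,0,0],0,0],[[1,0,0],0,0]]'|grep -E "pos|force"; python3 -m pendant '[[[0.08,0,0],0,0],[[0.14,0,0],0,0],[[0.16,0,0],0,0],[[0.16,0,0],0,0]]'|grep -E "pos|force"; python3 -m pendant '[[[0.015,0,0],0,0],[[0.03,0,0],0,0],[[0.03,0,0],0,0]]'|grep -E "pos|force"; python3 w.py w10
```

```text
eef_pos: [0.4624, 0.0238, 0.0556]
wrist_force: [-1.5, 0.2, -0.9]
eef_pos: [0.4633, 0.0244, 0.0438]
wrist_force: [0.2, -0.6, -1.0]
eef_pos: [0.4632, 0.0244, 0.0413]
wrist_force: [-0.5, 0.2, -1.2]
19.775 [0.46324102 0.02438996 0.04126848] [0.45820851 0.10901622 0.15862183]
```

View pics/w10.png

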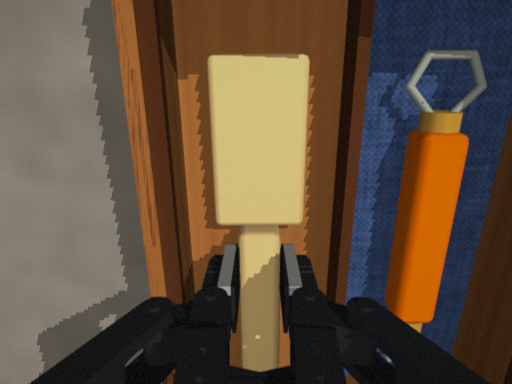

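Nearly down, still no contact, and centred in the bay (blade at cols 208–308, walls at 185 and 350).

```bash
python3 -m pendant '[[[0.009,0,0],0,0],[[0.018,0,0],0,0],[[0.018,0,0],0,0]]'|grep -E "pos|force"; python3 -m pendant '[[[0.007,0,0],0,0],[[0.012,0,0],0,0],[[0.012,0,0],0,0]]'|grep -E "pos|force"
```

```text
eef_pos: [0.4633, 0.0244, 0.0398]
wrist_force: [-0.7, -0.1, 0.1]
eef_pos: [0.4633, 0.0244, 0.039]
wrist_force: [-0.9, -1.6, 2.2]
```

```bash
python3 -m pendant '[[[0.004,0,0],0,0],[[0.004,0,0],0,0.3],[[0.004,0,0],0,0.3],[[0.004,0,0],0,0.3]]'|grep -E "pos|force|open"; python3 -m pendant '[[[-0.25,0,0],0,0.3],[[-1,0,0],0,0.3]]'|grep -E "pos"; python3 -m pendant '[[[-0.6,0,0],0,0.8],[[-1,0,0],0,0.8],[[-1,0,0],0,0.8]]'|grep -E "pos"; python3 w.py w11
```

```text
eef_pos: [0.4634, 0.0244, 0.0386]
wrist_force: [0.6, -0.5, 0.5]
opening: 0.0253
eef_pos: [0.4613, 0.0243, 0.1173]
eef_pos: [0.4648, 0.0244, 0.201]
21.7 [0.46481697 0.02444357 0.20096716] [0.45917174 0.10905296 0.31830606]
```

View pics/w11.png

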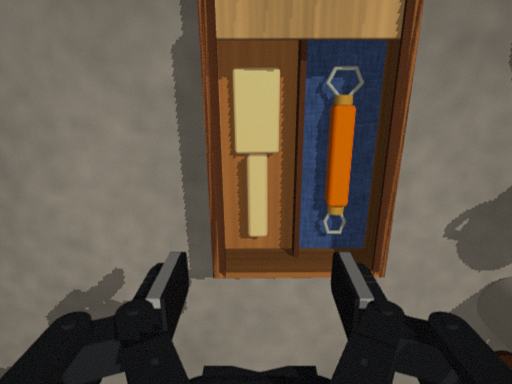

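Both tools lie flat in their bays: the paddle at (257,150) in the bare bay, the loop tool at (341,150) in the blue bay. Now the cover.

```bash
python3 -m pendant '[[[0,0.5,0.2],0,1],[[0,1,0.47],0,1]]' |grep pos;python3 -m pendant '[[[0,0.6,0],0,1],[[0,1,0],0,1]]' |grep pos;python3 -m pendant '[[[0.1,0.2,0],-0.056,1],[[0.2,0.357,0],-0.112,1],[[0.3,0.357,0],-0.168,1],[[0.3,0.357,0],-0.224,1],[[0.3,0.357,0],-0.28,1],[[0.3,0.357,0],-0.336,1],[[0.3,0.357,0],-0.392,1],[[0.3,0.357,0],-0.448,1],[[0.3,0.357,0],-0.5,0.8],[[0.3,0.357,0],-0.5,0.8]]'; python3 w.py w12
```

```text
eef_pos: [0.4955, 0.1069, 0.1971]
eef_pos: [0.4907, 0.1878, 0.1966]
time: 23.5
eef_pos: [0.4892, 0.2144, 0.173]
eef_rot: [[-0.002, -0.998, -0.056], [-0.001, -0.056, 0.998], [-1.0, 0.003, -0.001]]
wrist_force: [0.2, 0.8, -1.4]
opening: 0.0685
23.5 [0.48917818 0.21444551 0.1729784 ] [0.4046645  0.2097994  0.29055329]
```

View pics/w12.png

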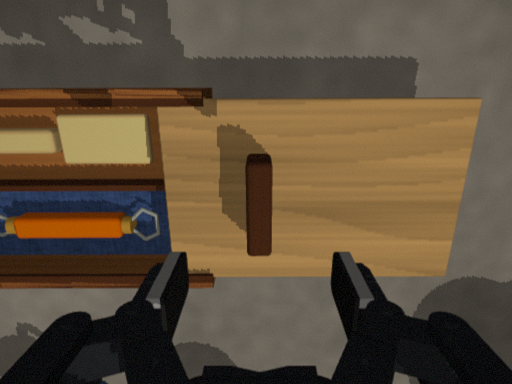

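Bar at cols 246–272, centred at col 259 between the jaws.

```bash
python3 -m pendant '[[[0.6,0,0],0,0.7],[[1,0,0],0,0.6]]' 30|grep pos; python3 -m pendant '[[[0.13,0,0],0,0.5],[[0.13,0,0],0,0],[[0.13,0,0],0,0],[[0.13,0,0],0,0],[[0.13,0,0],0,0]]'; python3 -m pendant '[[[0,0,-0.3],0,0],[[0,0,-0.65],0,0],[[0,0,-1],0,0]]' |grep -E "pos|force";  python3 -m pendant '[[[0,0,-0.35],0,0],[[0,0,-0.7],0,0],[[0,0,-1],0,0]]'|grep -E "pos|force"; python3 -m pendant '[[[0,0,-0.2],0,0],[[0,0,-0.4],0,0],[[0,0,-0.47],0,0],[[0,0,-0.47],0,0]]'
```

```text
eef_pos: [0.4892, 0.2144, 0.0926]
time: 24.42
eef_pos: [0.4903, 0.2143, 0.0848]
eef_rot: [[0.001, -0.998, -0.057], [-0.0, -0.057, 0.998], [-1.0, -0.001, -0.0]]
wrist_force: [2.6, -4.6, -8.0]
opening: 0.0174
eef_pos: [0.495, 0.1348, 0.0848]
wrist_force: [3.0, 1.9, -12.8]
eef_pos: [0.4999, 0.0546, 0.0848]
wrist_force: [3.8, 1.7, -12.8]
time: 25.68
eef_pos: [0.5021, 0.0172, 0.0847]
eef_rot: [[0.002, -0.998, -0.057], [-0.0, -0.057, 0.998], [-1.0, -0.002, -0.0]]
wrist_force: [3.0, -1.5, -1.9]
opening: 0.0175
```

```bash
python3 -m pendant '[[[0,0,-0.02],0,0],[[0,0,-0.04],0,0],[[0,0,-0.05],0,0],[[0,0,-0.05],0,0]]'|grep -E "pos|force"
```

```text
eef_pos: [0.5023, 0.0145, 0.0847]
wrist_force: [3.3, 7.3, 2.5]
```

```bash
python3 -m pendant '[[[0,0,-0.015],0,0],[[0,0,-0.03],0,0],[[0,0,-0.03],0,0]]'|grep -E "pos|force"
```

```text
eef_pos: [0.5023, 0.0142, 0.0847]
wrist_force: [2.5, 25.1, 2.8]
```

The stop was felt at 25 N, after 200.6 mm of travel. Ease, release and retreat.

```bash
python3 -m pendant '[[[0,0,0.025],0,0],[[0,0,0.025],0,0.5],[[0,0,0.025],0,0.6],[[-0.4,0,0.025],0,0.6],[[-1,0,0.025],0,0.7]]'|grep -E "pos|force|open"; python3 -m pendant '[[[-0.6,0,0],0,0.8],[[-1,0,0],0,0.8],[[-1,0,0],0,0.8]]'|grep -E "pos|force"; python3 w.py w13
python3 - <<'E'
from h import *
from station import *
for n in('scene','side'):
    im,d=read_camera(n);cv2.imwrite(f'pics/{n}9.png',im)
E
```

```text
eef_pos: [0.4999, 0.0128, 0.1637]
wrist_force: [0.9, -0.7, 0.1]
opening: 0.0598
eef_pos: [0.5026, 0.0128, 0.2465]
wrist_force: [0.1, 0.7, 0.7]
27.55 [0.50257297 0.01284934 0.24650626] [0.41731409 0.00804134 0.36352825]
```

View pics/w13.png

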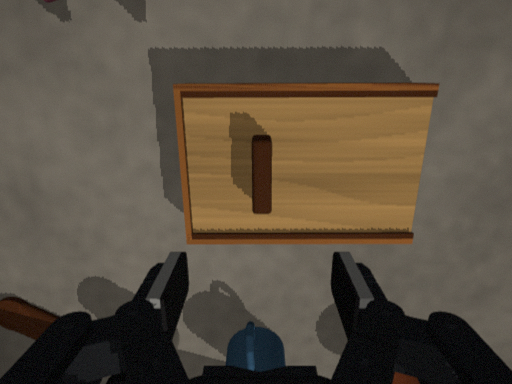

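View pics/scene9.png

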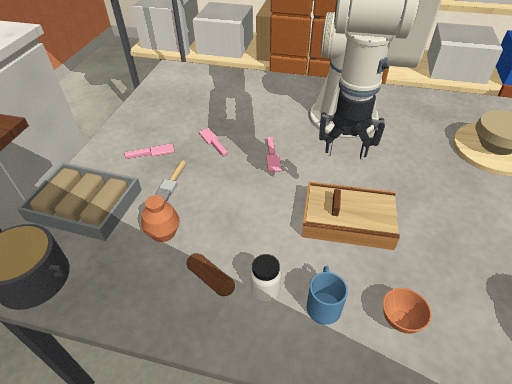

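The cover is flush at the closed end (col 186) with its bar at (262,174). In the scene view the bystanders are where they were, and the gripper is clear and empty.

Run:
```python
from h import *
p=dict(np.load('pics/w13.npz'));g=plane('w',[(261.5,174)],.082,p)[0]*1000;c=(g[:2]-[500.75,55.5])@np.array([[.9983,-.0576],[.0576,.9983]]);print('grip case xy',c)
a=cv2.imread('pics/scene0.bmp').astype(int);b=cv2.imread('pics/scene9.png').astype(int)
d=np.abs(a-b).max(2)
for n,(x,y) in dict(brush=(172,180),rib=(210,274),mug=(327,298),vase=(160,218),bowl=(406,310),glaze=(266,275)).items(): print(n,(d[y-20:y+20,x-20:x+20]>40).mean())
from station import *
print(job_done())
```

```text
grip case xy [ -5.25059557 -40.5944245 ]
brush 0.0
rib 0.0
mug 0.0
vase 0.0
bowl 0.0
glaze 0.0
the job is handed in; nothing more can be done
None
```

The job is done and handed in at about 27.6 s. I slid the cover back to its stop and put the loop tool in the blue bay and the pale paddle in the bare bay. Then I slid the cover shut, let go and lifted clear.

- **Cover:** Both end stops were felt, at 31 N going back and 25 N going shut, with 200.6 mm of travel between them. At the end the bar measured case y = -40.6 mm, against -40 mm expected fully shut.
- **Tools:** After each release the wrist picture showed the tool lying flat along its bay. Each was set down until the wrist sensor registered contact.
- **Bystanders:** The brush, rib, mug, vase, bowl and glaze jar showed no change between the first and last scene pictures.

Some things did not go perfectly or disagreed:

- **Wall contact:** Opening the jaws in the blue bay pressed a finger against the far wall. The sensor read about 21 N sideways and 23 N upward. I opened them less for the paddle, which then released with almost no force.
- **Blue bay floor:** The depth image put it at about 8 mm, not the 6 mm given.
- **Paddle height:** One early two-view estimate matched badly, about 5 mm off. I repeated it from better views before grasping.
- **Bar position:** The last picture put the bar at case x = -5 mm, where 0 is expected. I took this as a rough pixel reading, since the cover cannot move sideways.

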